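Point out two gauges for calibration and call for collection

ROBOT

A 7-joint arm with a two-finger parallel gripper is mounted at the origin on a cart in front of the work surface, level with it; the furniture and walls round the work are solid. World frame = base frame: x ahead of the robot, y to its left, z up, the work surface at z = 0. Lengths are in m, angles in rad, forces in N, time in s.
With the tool pointing down it reaches from about 0.425 to 0.875 m from the base axis. Payload 4.7 kg.
Tool frame: the origin (TCP) lies on the centre line of the jaws, within the pads' length; the fingertips stand 14 mm ahead of it and the grasp point (between the pads) lies 5 mm behind it; z points along the fingers, y is the direction in which the jaws open and shut (so a half turn about z gives the same grasp; the last joint's range is limited). The gripper opens to 87 mm and grips with 3 to 60 N. Pads are 19 mm wide; open, the fingers measure 117 mm over their backs; the gripper's body (75 mm by 190 mm) begins 51 mm behind the grasp point.
Start: joints at [-1.124, 0.321, -0.07, 1.45, 0.023, 1.371, -0.057], TCP at [0.273, 0.59, 0.237] pointing down, gripper open.
Joint ranges: [-2.86, 2.86], [-0.3, 2.09], [-1.38, 1.24], [0.06, 2.45], [-1.56, 4.7], [0.09, 2.05], [-2.69, 2.69]. Speed limits (rad/s): [2.57, 2.57, 3.14, 3.14, 3.14, 3.14, 3.14].

INTERFACE

Orientations are given as a rotation vector (axis times angle).
In Python, from bench import ctrl gives the robot as it stands. The module is installed in compiled form; this text tells all that it offers.
- The arm moves only by the tool step_arm, never from a script. Its argument "plan" is a list of rows, each a list of 3 entries, a list of its own where there are three numbers: the turn, a rotation vector about the tool's x, y, z in rad, then the shift along the tool's x, y, z in m, then the closure in counts, from 0 (fully open) to 255 (shut). In form: [[[rx, ry, rz], [x, y, z], hand], ...]. A call has exactly 10 rows; each row is the pose to reach, as a shift and turn from the pose commanded when the call began, along the tool's axes at that moment; what a row does not reach only later rows make up. A row lasts 1/8 s, in which the tool goes at most 62.5 mm and 10.7 degrees, less where a joint would pass 70% of its speed; a pose out of reach is approached as far as the arm can. A call with a gripper value outside its range is refused whole. The fingers move at their own pace and stop on an object; "squeeze" is the grip in N (left out, the last holds). Time passes only in rows, so rows that repeat a pose let the fingers close, or fill a call up. It gives the time, the measured TCP pose, the force and the opening at its end, in the units of the state.
- ctrl.get_state(): the state, without advancing time (a new reading comes with each control period).
- ctrl.get_image(name): name is "scene" or "top"; returns the picture (384x512x3 uint8, red, green, blue); there is no depth.
- ctrl.calibration(name): a dict with "fov_y" (degrees; the focal length in pixels is half the picture's height over the tangent of half this angle, whatever the lens; pixels are square), "cx", "cy" (the principal point, pixels), "rvec" (rotation vector, rad) and "tvec" (3), from world to camera coordinates, as OpenCV has them. Camera axes: x right, y down, z forward; pixel columns grow to the right and rows downward; lengths in m; the calibration is good to about 2 mm. A picture is of the moment at which its call begins. calibration takes no time and is no camera call.
- ctrl.close_job(): hands the job in, once; it reports no verdict.
Trained networks look in the newest picture that a camera, given by its name, has taken for a name from the list of things; names that differ only in an ending like _2 or _b are one class to them, and where a whole thing is asked for, a point or a joint stands for the part that bears it (a point fixed in the world has none). Each returns a list of dicts, best first, with "score" (0 to 1); they miss things now and then, are a little off and sometimes report something else, mostly with a low value. They report only what shows in the picture. A call takes as long as a camera call. They do not tell look-alikes from the thing itself.
- ctrl.cut_out(camera, label): "pixels" (384x512 bool, what is visible of it) and "rect" ([left, top, width, height] in pixels, round what is visible of it).
The state is a dict: "time": time; "joint_positions": joint angles; "qd": joint speeds; "joint_torque": joint torques, N m; "position": TCP position; "tool_rot": TCP orientation; "ft_force": force on the tool from outside, world axes, zero at the start; "torque": the same for the moment, N m; "grip_width": opening from 0.0 (shut) to 1.0 (fully open).
Only numpy, scipy, OpenCV 4.12 (cv2) and the standard library are available. Lean on these libraries where they do the work, as an engineer would, in place of code of your own. Each camera call takes 0.05 s, during which the arm holds its last target.

TASK

Show a colleague which two gauges go to calibration, without touching them: bring the fingertips just above the middle of the largest of the three dark rings in the front row, one to four centimetres clear, and dwell there for two seconds, then do the same over the tip of the plug gauge with the widest foot in the row behind. Then press the call box's button fully down with the fingertips and let it come up again. Do not bring the fingertips close above any other ring or plug gauge of the two rows on the way, and touch none of the loose things.

Things in the scene. Friction and masses are not known exactly. Their poses are not given: they have to be found in the camera images.
- ring_large: the largest of three dark steel setting rings lying flat in the front row: outside diameter 72 mm, 18 mm high. Origin at the centre of its underside, on the ring's axis, z up; the top face is 18 mm above.
- ring_medium: dark steel setting ring of 50 mm outside diameter, 13 mm high, lying flat in the front row; origin at the centre of its underside, z up. Not to be pointed at.
- ring_small: dark steel setting ring of 40 mm outside diameter, 12 mm high, lying flat in the front row; origin at the centre of its underside, z up. Not to be pointed at.
- plug_wide: the plug gauge with the widest foot, one of three standing upright in the row behind the rings: round dark foot of 86 mm diameter, slim bright shaft with a small brass tip, 130 mm high in all. Origin at the centre of its underside, z up along the shaft; the top of the tip is 130 mm above the origin.
- plug_medium: plug gauge standing upright in the back row, dark foot of 53 mm diameter, slim bright shaft, 135 mm high. Origin at the centre of its underside, z up. Not to be pointed at.
- plug_slim: plug gauge standing upright in the back row, dark foot of 38 mm diameter, slim bright shaft, 161 mm high (the tallest of these things). Origin at the centre of its underside, z up. Not to be pointed at.
- call_box: grey call box screwed to the worktop to the right of the rings, 80 x 90 mm and 42 mm high, with one round push button in the middle of its top. Origin at the centre of its underside, z up. It does not move.
- call_button_top (a point): centre of the top face of the call box's push button (flat grey cap of 32 mm diameter, standing 10 mm proud of a black round collar of 48 mm diameter), 64 mm above the worktop when it is not pressed.
- call_button (a joint): travel of the push button in m, straight down: 0 released, 0.006 fully down. A spring returns it; it takes about 1.5 N to start and 5 N to bring fully down.
- nut: bystander: hex nut 18 x 21 mm, 10 mm high, lying between the two rows; origin at the centre of its underside.
- bolt: bystander: hex bolt 41 mm high standing on its 20 mm head, between the two rows; origin at the centre of its underside.
- short_stud: bystander: bright shouldered stud, 22 mm diameter, 42 mm high, standing between the rows near their right end; origin at the centre of its underside.
- tape: bystander: roll of tape, 48 mm diameter, 18 mm high, left of the gauges; origin at the centre of its underside.
- dial_gauge: bystander: dial indicator lying on its back, 138 x 57 mm, 22 mm high, left of the gauges; origin at the middle of its underside.
- slide_calliper: bystander: sliding calliper 200 x 57 mm, 10 mm high, lying at the right side of the worktop; origin at the middle of its underside.
Not all that is in view belongs to the job. Leave any brown look-alike of the ring_large alone.

How it is judged:
By the outcome, as a careful person would: the job done as asked, in the order asked, and still so for the second after the job is handed in, with the robot touching nothing.
It also fails if it takes over 58 s, if anything falls off the work surface, if the arm or the gripper's body presses on something with over 40 N, if the wrist force passes 120 N, or if a joint passes its speed limit or range.

## Working session

There is one attempt and no reset: what is moved stays moved. The work goes in short steps, Python scripts to look and compute and a tool call to move; the robot and the scene stay as the last step left them, time stands still between calls to the robot, and variables do not carry over. Pictures are saved under pics/ and viewed, and the job is handed in when it is done.

Besides the shell and the picture viewer there is one more tool, called after "Call:" as name(argument=value, ...), one argument or row to a line, values as JSON. step_arm: Moves the arm, as the interface text tells. Its arguments: {"type":"object","properties":{"plan":{"type":"array"},"squeeze":{"type":"number"}},"required":["plan"]}

```bash
mkdir -p pics; python3 - <<'E'
from bench import ctrl
import cv2
for n in("scene","top"):
    im=ctrl.get_image(n); cv2.imwrite(f"pics/{n}0.png",im[:,:,::-1]); print(n,ctrl.calibration(n))
s=ctrl.get_state(); print({k:s[k] for k in("time","position","tool_rot","grip_width","ft_force")})
E
```

```text
scene {'fov_y': 50.31577076769024, 'cx': 247.14769437765693, 'cy': 192.93835147239847, 'rvec': array([ 2.05836748, -0.54425162,  0.30949078]), 'tvec': array([-0.47260731,  0.19220855,  1.06863319])}
top {'fov_y': 48.9281954619215, 'cx': 253.09514109499293, 'cy': 196.32094333692868, 'rvec': array([ 2.16773752, -2.16490031,  0.10027263]), 'tvec': array([0.00545799, 0.54472347, 1.38976329])}
{'time': 0.1, 'position': array([0.27248767, 0.58962046, 0.23559143]), 'tool_rot': array([-6.74511838e-01, -3.06807012e+00,  2.60780376e-03]), 'grip_width': 1.0025003220286797, 'ft_force': array([0.35656152, 0.75177548, 0.28489633])}
```

View pics/scene0.png

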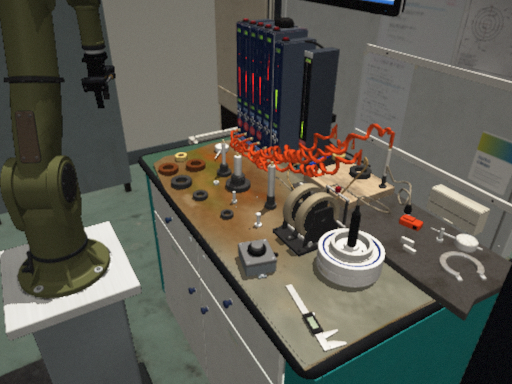

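View pics/top0.png

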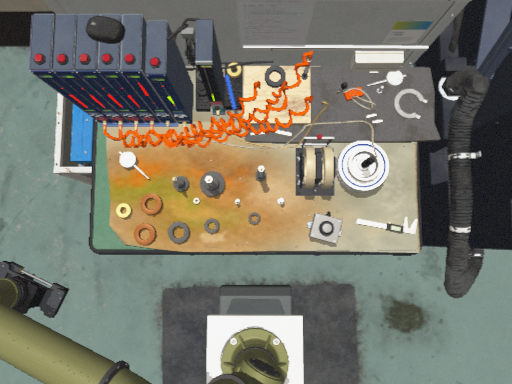

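The top view shows three dark rings at about (179,233), (212,226) and (254,218). The plugs are at (181,184), (212,184) and (262,173), and the call box is at (325,228). The brown rings at (145,234) and (151,204) are look-alikes. Next I'll measure positions.

```bash
cat > h.py <<'E'
import numpy as np,cv2
from bench import ctrl
def cam(n):
    c=ctrl.calibration(n); f=192/np.tan(np.radians(c['fov_y'])/2)
    K=np.array([[f,0,c['cx']],[0,f,c['cy']],[0,0,1]]); return K,np.array(c['rvec']),np.array(c['tvec'])
def back(n,uv,z):
    K,r,t=cam(n);R=cv2.Rodrigues(r)[0];d=R.T@np.linalg.inv(K)@np.array([uv[0],uv[1],1.]);o=-R.T@t
    return o+d*(z-o[2])/d[2]
def proj(n,P):
    K,r,t=cam(n); return cv2.projectPoints(np.array(P,float).reshape(-1,1,3),r,t,K,None)[0].reshape(-1,2)
E
python3 - <<'E'
from h import *
H=dict(ring_large=.018,ring_medium=.013,ring_small=.012,plug_wide=.0,plug_medium=0,plug_slim=0,call_box=.042,call_button_top=.05,nut=.01,bolt=.04,short_stud=.042)
ims={n:ctrl.get_image(n).copy() for n in("top","scene")}
for n in("top","scene"):
  for l,h in H.items():
    for d in ctrl.cut_out(n,l)[:2]:
        m=d['pixels'];ys,xs=np.nonzero(m)
        if len(xs)==0: continue
        c=((xs.min()+xs.max())/2,(ys.min()+ys.max())/2)
        print(n,l,round(d['score'],2),d['rect'],len(xs),c,back(n,c,h/2).round(3))
K=cam("top");print(-cv2.Rodrigues(K[1])[0].T@K[2])
im=ims["top"][140:260,130:360];cv2.imwrite("pics/topz.png",cv2.resize(im,None,fx=3.4,fy=3.4,interpolation=cv2.INTER_CUBIC)[:,:,::-1])
im=ims["scene"][130:290,140:310];cv2.imwrite("pics/scz.png",cv2.resize(im,None,fx=3.7,fy=3.7,interpolation=cv2.INTER_CUBIC)[:,:,::-1])
E
```

```text
top ring_large 0.75 [138.0, 223.5, 17.7, 20.3] 283 (np.float64(145.0), np.float64(234.0)) [0.418 0.371 0.009]
top ring_large 0.72 [167.5, 220.2, 20.2, 22.1] 255 (np.float64(178.5), np.float64(232.0)) [0.425 0.258 0.009]
top ring_medium 0.56 [204.2, 219.1, 17.5, 14.1] 152 (np.float64(211.5), np.float64(225.5)) [0.447 0.147 0.006]
top ring_medium 0.16 [306.2, 211.7, 35.4, 28.8] 746 (np.float64(324.5), np.float64(227.5)) [ 0.441 -0.235  0.006]
top plug_wide 0.96 [202.2, 169.1, 21.1, 29.1] 555 (np.float64(212.5), np.float64(184.0)) [0.59  0.146 0.   ]
top plug_wide 0.75 [121.3, 151.3, 19.0, 23.0] 277 (np.float64(130.5), np.float64(162.0)) [0.666 0.431 0.   ]
top plug_medium 0.63 [174.2, 176.4, 18.5, 15.7] 205 (np.float64(181.0), np.float64(183.5)) [0.592 0.254 0.   ]
top call_box 0.6 [304.2, 211.9, 39.2, 30.1] 782 (np.float64(324.5), np.float64(227.5)) [ 0.441 -0.233  0.021]
top call_button_top 0.4 [322.3, 224.5, 10.3, 9.4] 86 (np.float64(326.5), np.float64(228.0)) [ 0.439 -0.239  0.025]
top call_button_top 0.39 [358.1, 217.1, 57.8, 17.6] 423 (np.float64(387.0), np.float64(225.5)) [ 0.44
[... 808 characters left out ...]
g_slim 0.83 [264.3, 162.3, 14.8, 47.2] 341 (np.float64(270.5), np.float64(184.5)) [0.695 0.1   0.   ]
scene plug_slim 0.35 [258.5, 213.1, 3.7, 14.7] 60 (np.float64(258.5), np.float64(219.0)) [ 0.549 -0.061  0.   ]
scene call_box 0.9 [239.2, 243.8, 37.7, 33.6] 1170 (np.float64(257.5), np.float64(258.0)) [ 0.439 -0.239  0.021]
scene call_button_top 0.62 [251.6, 241.5, 11.3, 10.3] 105 (np.float64(256.5), np.float64(245.0)) [ 0.462 -0.195  0.025]
scene bolt 0.44 [231.8, 194.4, 6.3, 7.3] 40 (np.float64(234.0), np.float64(196.5)) [0.531 0.063 0.02 ]
scene short_stud 0.51 [255.4, 213.5, 7.5, 16.6] 72 (np.float64(258.0), np.float64(219.5)) [ 0.531 -0.089  0.021]
[ 0.40294012 -0.00484813  1.43729301]
```

View pics/topz.png

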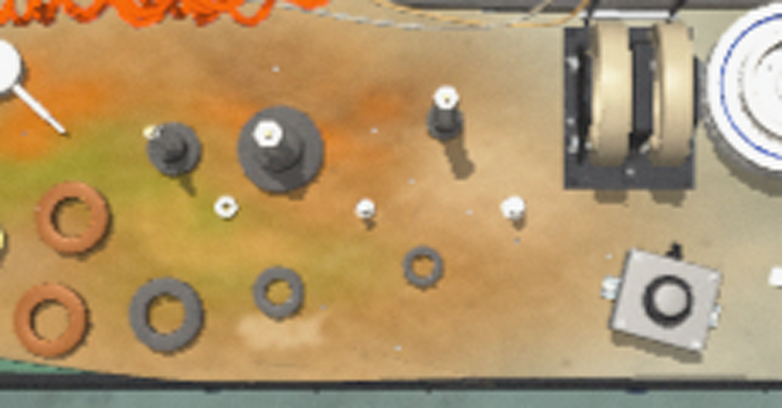

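View pics/scz.png

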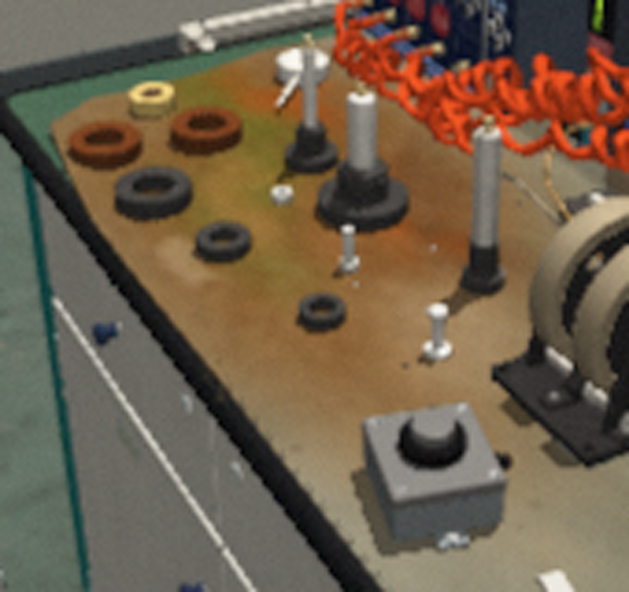

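```bash
python3 - <<'E'
from h import *
T=dict(ring_large=(167,314,.014),ring_medium=(278,293,.01),ring_small=(423,267,.01),wide_tip=(267,132,.13),wide_foot=(281,149,.01),slim_tip=(446,95,.161),med_tip=(151,131,.135),button=(670,299,.064),nut=(226,207,.01),bolt=(366,208,.04),stud=(513,207,.042))
S=dict(ring_large=(153,192,.009),ring_medium=(223,241,.007),ring_small=(322,311,.006),wide_tip=(361,86,.13),slim_tip=(489,118,.161),med_tip=(309,38,.135),button=(437,427,.064),stud=(438,310,.042))
for l,(u,v,z) in T.items(): print("top",l,back("top",((u+.5)/3.4-.5+130,(v+.5)/3.4-.5+140),z).round(4))
for l,(u,v,z) in S.items(): print("sc",l,back("scene",((u+.5)/3.7-.5+140,(v+.5)/3.7-.5+130),z).round(4))
s=ctrl.get_state();R=cv2.Rodrigues(s['tool_rot'])[0];print(R.round(4),s['position'],s['time'])
E
```

```text
top ring_large [0.4251 0.2563 0.014 ]
top ring_medium [0.4462 0.147  0.01  ]
top ring_small [0.4722 0.0029 0.01  ]
top wide_tip [0.5904 0.146  0.13  ]
top wide_foot [0.5904 0.1456 0.01  ]
top slim_tip [ 0.6197 -0.0184  0.161 ]
top med_tip [0.5906 0.252  0.135 ]
top button [ 0.4394 -0.233   0.064 ]
top nut [0.5319 0.2    0.01  ]
top bolt [0.5283 0.0586 0.04  ]
top stud [ 0.5293 -0.085   0.042 ]
sc ring_large [0.4241 0.2596 0.009 ]
sc ring_medium [0.4466 0.1478 0.007 ]
sc ring_small [0.4734 0.0047 0.006 ]
sc wide_tip [0.5874 0.1433 0.13  ]
sc slim_tip [ 0.6188 -0.0184  0.161 ]
sc med_tip [0.5897 0.251  0.135 ]
sc button [ 0.4389 -0.2389  0.064 ]
sc stud [ 0.5309 -0.0876  0.042 ]
[[-9.078e-01  4.194e-01  1.000e-04]
 [ 4.194e-01  9.078e-01  1.000e-04]
 [-0.000e+00  1.000e-04 -1.000e+00]] [0.27265073 0.59007864 0.23657942] 1.3
```

Both cameras agree to within a few mm, which gives these targets:

| Target | x, y (m) | z (m) |
|---|---|---|
| Ring | (0.425, 0.258) | – |
| Plug tip | (0.590, 0.145) | 0.130 |
| Button | (0.439, -0.236) | 0.064 |

I'll move high above the ring with the gripper closing.

Call:
step_arm(
  plan=[
    [[0,0,-0.048],[-0.031,-0.026,0],255],
    [[0,0,-0.096],[-0.062,-0.053,0],255],
    [[0,0,-0.144],[-0.092,-0.079,0],255],
    [[0,0,-0.192],[-0.123,-0.106,0],255],
    [[0,0,-0.24],[-0.154,-0.132,0],255],
    [[0,0,-0.288],[-0.185,-0.158,0],255],
    [[0,0,-0.336],[-0.215,-0.185,0],255],
    [[0,0,-0.384],[-0.246,-0.211,0],255],
    [[0,0,-0.433],[-0.277,-0.238,0],255],
    [[0,0,-0.433],[-0.277,-0.238,0],255],
  ],
  squeeze=5,
)

```text
time: 2.55
position: [0.4261, 0.2543, 0.237]
tool_rot: [0.01, 3.14, -0.001]
ft_force: [0.1, 0.8, -0.8]
grip_width: 0.021
```

```bash
python3 - <<'E'
from h import *
s=ctrl.get_state();R=cv2.Rodrigues(s['tool_rot'])[0];print(R.round(3),s['position'],s['time'],s['grip_width'],s['joint_positions'].round(2),s['ft_force'])
print("d",(R.T@(np.array([.425,.258,.057])-s['position'])).round(4))
E
```

```text
[[-1.     0.006  0.001]
 [ 0.006  1.    -0.   ]
 [-0.001 -0.    -1.   ]] [0.42609948 0.25433718 0.23698667] 2.55 0.02103235480191782 [-0.74 -0.01  0.14  1.83  0.    1.32  0.97] [ 0.07189896  0.80665005 -0.78017754]
d [0.0013 0.0037 0.18  ]
```

Call:
step_arm(
  plan=[
    [[0,0,0],[0,0.001,0.02],255],
    [[0,0,0],[0,0.001,0.045],255],
    [[0,0,0],[0.001,0.002,0.07],255],
    [[0,0,0],[0.001,0.002,0.095],255],
    [[0,0,0],[0.001,0.003,0.12],255],
    [[0,0,0],[0.001,0.003,0.145],255],
    [[0,0,0],[0.001,0.003,0.165],255],
    [[0,0,0],[0.001,0.003,0.175],255],
    [[0,0,0],[0.001,0.003,0.18],255],
    [[0,0,0],[0.001,0.003,0.18],255],
  ],
)

```text
time: 3.8
position: [0.4234, 0.2612, 0.0568]
tool_rot: [-0.001, 3.141, 0.001]
ft_force: [0.8, -0.3, 1.0]
grip_width: 0.001
```

```bash
python3 - <<'E'
from h import *
s=ctrl.get_state();print(s['position'],s['time'],s['ft_force'])
for n in("top","scene"):
    im=ctrl.get_image(n); c=proj(n,[.425,.258,.04])[0].astype(int); a=im[max(0,c[1]-45):c[1]+45,max(0,c[0]-60):c[0]+60]
    cv2.imwrite(f"pics/{n}1.png",cv2.resize(a,None,fx=5,fy=5,interpolation=cv2.INTER_CUBIC)[:,:,::-1])
E
```

```text
[0.42340741 0.26121301 0.05682726] 3.8 [ 0.84149369 -0.34552779  1.04806847]
```

View pics/scene1.png

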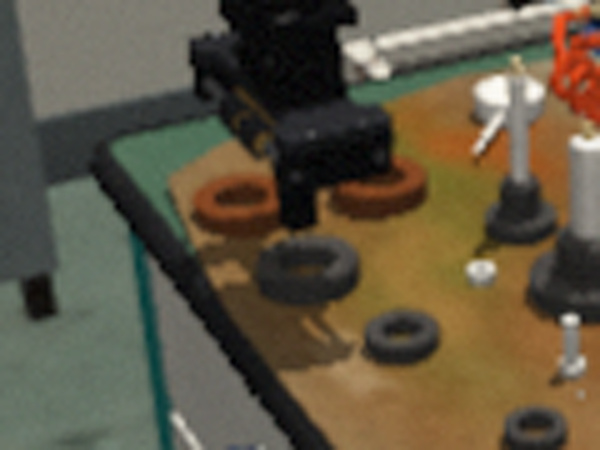

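View pics/top1.png

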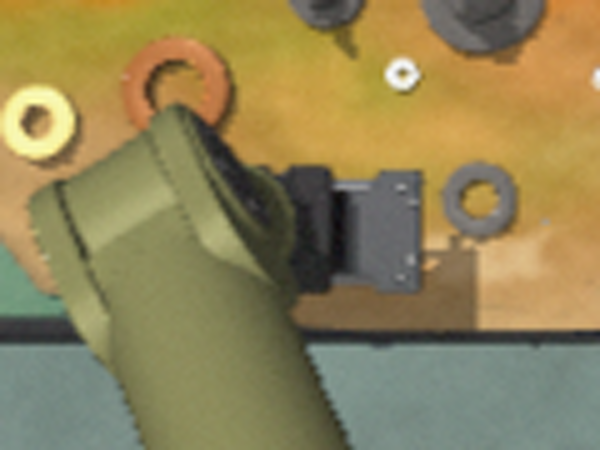

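The scene view shows the fingertips over the ring with a gap of about 2.5 cm and nothing touched. I'll correct by 2–3 mm and dwell.

Call:
step_arm(
  plan=[
    [[0,0,0],[-0.001,-0.003,0],255],
    [[0,0,0],[-0.001,-0.003,0],255],
    [[0,0,0],[-0.001,-0.003,0],255],
    [[0,0,0],[-0.001,-0.003,0],255],
    [[0,0,0],[-0.001,-0.003,0],255],
    [[0,0,0],[-0.001,-0.003,0],255],
    [[0,0,0],[-0.001,-0.003,0],255],
    [[0,0,0],[-0.001,-0.003,0],255],
    [[0,0,0],[-0.001,-0.003,0],255],
    [[0,0,0],[-0.001,-0.003,0],255],
  ],
)

```text
time: 5.15
position: [0.4243, 0.2578, 0.0566]
tool_rot: [-0.0, 3.142, 0.0]
ft_force: [-0.1, -0.1, 0.4]
grip_width: 0.002
```

Call:
step_arm(
  plan=[
    [[0,0,0],[0,0,0],255],
    [[0,0,0],[0,0,0],255],
    [[0,0,0],[0,0,0],255],
    [[0,0,0],[0,0,0],255],
    [[0,0,0],[0,0,0],255],
    [[0,0,0],[0,0,0],255],
    [[0,0,0],[0,0,0],255],
    [[0,0,0],[0,0,0],255],
    [[0,0,0],[0,0,0],255],
    [[0,0,0],[0,0,0],255],
  ],
)

```text
time: 6.4
position: [0.4243, 0.2578, 0.0566]
tool_rot: [-0.0, 3.142, 0.0]
ft_force: [0.1, -0.1, -0.0]
grip_width: 0.003
```

Call:
step_arm(
  plan=[
    [[0,0,0],[0,0,0],255],
    [[0,0,0],[0,0,0],255],
    [[0,0,0],[0,0,-0.02],255],
    [[0,0,0],[0,0,-0.05],255],
    [[0,0,0],[0,0,-0.08],255],
    [[0,0,0],[0,0,-0.11],255],
    [[0,0,0],[0,0,-0.14],255],
    [[0,0,0],[0,0,-0.17],255],
    [[0,0,0],[0,0,-0.2],255],
    [[0,0,0],[0,0,-0.21],255],
  ],
)

```text
time: 7.65
position: [0.425, 0.2583, 0.2684]
tool_rot: [-0.0, 3.139, 0.003]
ft_force: [0.4, -0.1, -0.3]
grip_width: 0.009
```

Call:
step_arm(
  plan=[
    [[0,0,0],[-0.02,-0.014,0],255],
    [[0,0,0],[-0.04,-0.027,0],255],
    [[0,0,0],[-0.06,-0.041,0],255],
    [[0,0,0],[-0.08,-0.055,0],255],
    [[0,0,0],[-0.1,-0.068,0],255],
    [[0,0,0],[-0.12,-0.082,0],255],
    [[0,0,0],[-0.14,-0.096,0],255],
    [[0,0,0],[-0.165,-0.113,0],255],
    [[0,0,0],[-0.165,-0.113,0],255],
    [[0,0,0],[-0.165,-0.113,0],255],
  ],
)

```text
time: 8.9
position: [0.5886, 0.1454, 0.2655]
tool_rot: [0.001, -3.14, -0.0]
ft_force: [0.1, 0.3, 0.5]
grip_width: 0.0
```

Call:
step_arm(
  plan=[
    [[0,0,0],[0,0,0],255],
    [[0,0,0],[0,0,0.015],255],
    [[0,0,0],[0,0,0.03],255],
    [[0,0,0],[0,0,0.045],255],
    [[0,0,0],[0,0,0.06],255],
    [[0,0,0],[0,0,0.075],255],
    [[0,0,0],[0,0,0.085],255],
    [[0,0,0],[0,0,0.092],255],
    [[0,0,0],[0,0,0.097],255],
    [[0,0,0],[0,0,0.097],255],
  ],
)

```text
time: 10.15
position: [0.5893, 0.1449, 0.1695]
tool_rot: [0.0, -3.142, 0.0]
ft_force: [0.5, 0.6, 0.6]
grip_width: 0.004
```

```bash
python3 - <<'E'
from h import *
s=ctrl.get_state();print(s['position'],s['time'],s['ft_force'])
for n in("top","scene"):
    im=ctrl.get_image(n); c=proj(n,[.59,.145,.14])[0].astype(int); a=im[max(0,c[1]-45):c[1]+45,max(0,c[0]-60):c[0]+60]
    cv2.imwrite(f"pics/{n}2.png",cv2.resize(a,None,fx=5,fy=5,interpolation=cv2.INTER_CUBIC)[:,:,::-1])
E
```

```text
[0.58930132 0.14487867 0.16945275] 10.15 [0.51449557 0.58953497 0.59904302]
```

View pics/scene2.png

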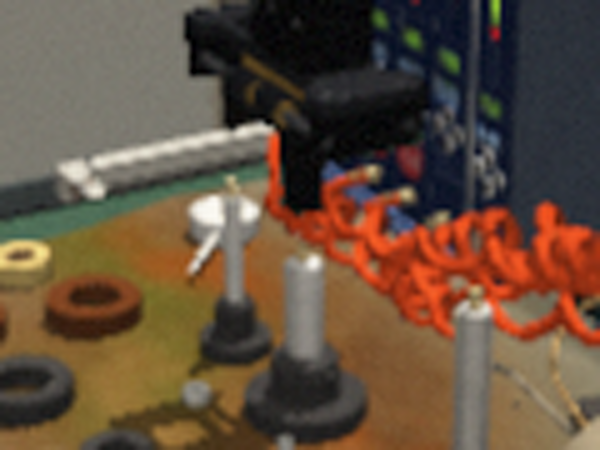

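The fingertips are at (302,205) in the crop, centred over the plug tip at (306,255) and clear of it. I'll dwell here, then rise.

Call:
step_arm(
  plan=[
    [[0,0,0],[0,0,0],255],
    [[0,0,0],[0,0,0],255],
    [[0,0,0],[0,0,0],255],
    [[0,0,0],[0,0,0],255],
    [[0,0,0],[0,0,0],255],
    [[0,0,0],[0,0,0],255],
    [[0,0,0],[0,0,0],255],
    [[0,0,0],[0,0,0],255],
    [[0,0,0],[0,0,0],255],
    [[0,0,0],[0,0,0],255],
  ],
)

```text
time: 11.5
position: [0.5893, 0.1449, 0.1696]
tool_rot: [-0.0, 3.141, 0.0]
ft_force: [0.7, 0.1, -0.1]
grip_width: 0.003
```

Call:
step_arm(
  plan=[
    [[0,0,0],[0,0,0],255],
    [[0,0,0],[0,0,0],255],
    [[0,0,0],[0,0,0],255],
    [[0,0,0],[0,0,0],255],
    [[0,0,0],[0,0,0],255],
    [[0,0,0],[0,0,0],255],
    [[0,0,0],[0,0,0],255],
    [[0,0,0],[0,0,0],255],
    [[0,0,0],[0,0,0],255],
    [[0,0,0],[0,0,0],255],
  ],
)

```text
time: 12.75
position: [0.5893, 0.1449, 0.1696]
tool_rot: [-0.0, 3.142, -0.0]
ft_force: [-1.3, 0.8, -0.3]
grip_width: 0.005
```

Call:
step_arm(
  plan=[
    [[0,0,0],[0,0,-0.015],255],
    [[0,0,0],[0,0,-0.03],255],
    [[0,0,0],[0,0,-0.045],255],
    [[0,0,0],[0,0,-0.06],255],
    [[0,0,0],[0,0,-0.075],255],
    [[0,0,0],[0,0,-0.09],255],
    [[0,0,0],[0,0,-0.105],255],
    [[0,0,0],[0,0,-0.11],255],
    [[0,0,0],[0,0,-0.11],255],
    [[0,0,0],[0,0,-0.11],255],
  ],
)

```text
time: 14.0
position: [0.589, 0.1448, 0.2788]
tool_rot: [0.0, -3.14, 0.001]
ft_force: [0.3, 0.7, -0.2]
grip_width: 0.008
```

Call:
step_arm(
  plan=[
    [[0,0,0],[0.016,-0.042,0],255],
    [[0,0,0],[0.033,-0.085,0],255],
    [[0,0,0],[0.05,-0.127,0],255],
    [[0,0,0],[0.067,-0.169,0],255],
    [[0,0,0],[0.083,-0.212,0],255],
    [[0,0,0],[0.1,-0.254,0],255],
    [[0,0,0],[0.117,-0.296,0],255],
    [[0,0,0],[0.133,-0.339,0],255],
    [[0,0,0],[0.15,-0.381,0],255],
    [[0,0,0],[0.15,-0.381,0],255],
  ],
)

```text
time: 15.25
position: [0.4371, -0.2401, 0.2794]
tool_rot: [-0.012, -3.141, 0.001]
ft_force: [0.4, 0.7, -0.2]
grip_width: 0.004
```

Call:
step_arm(
  plan=[
    [[0,0,0],[0,0,0],255],
    [[0,0,0],[0,0,0.03],255],
    [[0,0,0],[0,0,0.06],255],
    [[0,0,0],[0,0,0.09],255],
    [[0,0,0],[0,0,0.12],255],
    [[0,0,0],[0,0,0.15],255],
    [[0,0,0],[0,0,0.165],255],
    [[0,0,0],[0,0,0.175],255],
    [[0,0,0],[0,0,0.18],255],
    [[0,0,0],[0,0,0.18],255],
  ],
)

```text
time: 16.5
position: [0.4398, -0.2362, 0.0999]
tool_rot: [-0.001, 3.141, -0.0]
ft_force: [0.5, -1.4, -0.5]
grip_width: 0.005
```

```bash
python3 - <<'E'
from h import *
s=ctrl.get_state();print(s['position'],s['time'],s['ft_force'],s['joint_positions'].round(2))
for n in("top","scene"):
    im=ctrl.get_image(n); c=proj(n,[.439,-.236,.07])[0].astype(int); a=im[max(0,c[1]-45):c[1]+45,max(0,c[0]-60):c[0]+60]
    cv2.imwrite(f"pics/{n}3.png",cv2.resize(a,None,fx=5,fy=5,interpolation=cv2.INTER_CUBIC)[:,:,::-1])
E
```

```text
[ 0.43975168 -0.23619996  0.09986797] 16.5 [ 0.50990367 -1.43299628 -0.52392591] [-0.17  0.13  0.65  2.   -0.09  1.04  2.09]
```

View pics/scene3.png

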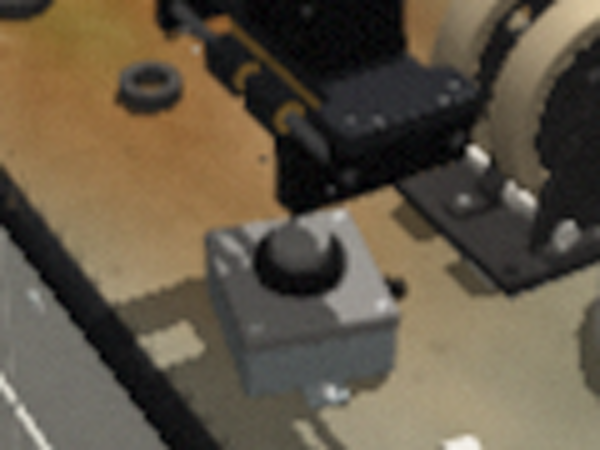

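The fingertips are centred about 2 cm above the button. I'll press slowly while watching the force.

Call:
step_arm(
  plan=[
    [[0,0,0],[0,0,0.007],255],
    [[0,0,0],[0,0,0.014],255],
    [[0,0,0],[0,0,0.02],255],
    [[0,0,0],[0,0,0.023],255],
    [[0,0,0],[0,0,0.025],255],
    [[0,0,0],[0,0,0.026],255],
    [[0,0,0],[0,0,0.027],255],
    [[0,0,0],[0,0,0.028],255],
    [[0,0,0],[0,0,0.028],255],
    [[0,0,0],[0,0,0.028],255],
  ],
)

```text
time: 17.85
position: [0.4392, -0.2361, 0.0723]
tool_rot: [0.0, -3.141, -0.001]
ft_force: [-4.8, 1.6, 10.4]
grip_width: 0.005
```

Call:
step_arm(
  plan=[
    [[0,0,0],[0,0,0.0005],255],
    [[0,0,0],[0,0,0.001],255],
    [[0,0,0],[0,0,0.001],255],
    [[0,0,0],[0,0,0.001],255],
    [[0,0,0],[0,0,0.001],255],
    [[0,0,0],[0,0,0.001],255],
    [[0,0,0],[0,0,0.001],255],
    [[0,0,0],[0,0,0.001],255],
    [[0,0,0],[0,0,0.001],255],
    [[0,0,0],[0,0,0.001],255],
  ],
)

```text
time: 19.1
position: [0.4392, -0.2361, 0.0722]
tool_rot: [0.0, -3.141, -0.002]
ft_force: [-7.0, 3.5, 17.8]
grip_width: 0.008
```

The position holds at 0.0722 m while the force rises from 10 to 18 N, so the button is on its stop. Releasing and retreating upward.

Call:
step_arm(
  plan=[
    [[0,0,0],[0,0,-0.004],255],
    [[0,0,0],[0,0,-0.008],255],
    [[0,0,0],[0,0,-0.015],255],
    [[0,0,0],[0,0,-0.03],255],
    [[0,0,0],[0,0,-0.05],255],
    [[0,0,0],[0,0,-0.075],255],
    [[0,0,0],[0,0,-0.1],255],
    [[0,0,0],[0,0,-0.12],255],
    [[0,0,0],[0,0,-0.13],255],
    [[0,0,0],[0,0,-0.13],255],
  ],
)

```text
time: 20.35
position: [0.4398, -0.2363, 0.2013]
tool_rot: [-0.0, 3.14, -0.0]
ft_force: [-0.9, -0.1, -0.2]
grip_width: 0.009
```

```bash
python3 - <<'E'
from h import *
s=ctrl.get_state();print(s['position'],s['time'],s['ft_force'])
im=ctrl.get_image("scene")[120:300,130:350]; cv2.imwrite("pics/end.png",cv2.resize(im,None,fx=3.3,fy=3.3,interpolation=cv2.INTER_CUBIC)[:,:,::-1])
E
```

```text
[ 0.43984483 -0.23633169  0.20128784] 20.35 [-0.89278907 -0.078229   -0.21569315]
```

View pics/end.png

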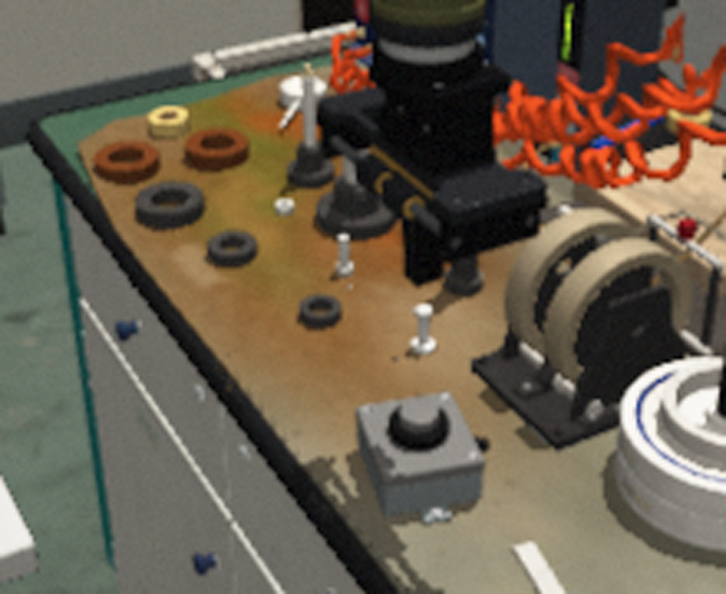

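The end view shows the button standing proud again at (420,415), the gauges standing where they were, and the gripper clear. Handing in.

```bash
python3 -c "
from bench import ctrl
print(ctrl.close_job())"
```

```text
the job is handed in; nothing more can be done
None
```

The job is done in the order asked and handed in at about 20.4 s; no verdict was reported.

- **Large ring:** With the gripper closed, the fingertips held about 2.5 cm above its middle for at least 2.5 s.
- **Wide-footed plug:** They then held about 2.5 cm above its tip for about 2.5 s.
- **Button:** It stopped at its full 6 mm of travel. The position held at 0.0722 m while the force rose from 10 to 18 N. I then lifted 13 cm clear.
- **Last checks:** The force was back near zero. The last picture shows the button up, and the things in view standing as before. The slim plug's shaft is hidden behind the gripper there, and the calliper is only partly in frame.
- **Disagreements:** The two cameras differed by 3–6 mm on the targets, so I used values in between. The network also reported the brown look-alikes as the large ring, and I ruled them out by colour.

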